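# Clear the flask's neck and hold it in the corner of the inspection stage

### The arm

A 6-joint arm with a two-finger parallel gripper is mounted at the origin on a cart in front of the work surface, level with it; the furniture and walls round the work are solid. World frame = base frame: x ahead of the robot, y to its left, z up, the work surface at z = 0. Lengths are in mm, angles in rad, forces in N, time in s.
With the tool pointing down it reaches from about 300 to 775 mm from the base axis. Payload 14.6 kg.
Tool frame: the origin (TCP) lies between the finger pads; the fingertips stand manip.tip_reach ahead of it and the grasp point (between the pads) lies 5 mm behind it (manip.tip_reach is the distance from the TCP to the fingertips, in mm); z points along the fingers, y is the line along which they close (so a half turn about z gives the same grasp; the last joint's range is limited). The gripper opens to 94 mm and grips with 3 to 60 N. Pads are 16 mm wide; open, the fingers measure 119 mm over their backs; the gripper's body (75 mm by 177 mm) begins 78 mm behind the grasp point.
Start: joints at [-1.226, 0.3, 1.521, -0, 1.321, -0.067], TCP at [220.135, -504.014, 219.446] pointing down, gripper open.
Joint ranges: [-3.03, 3.03], [-0.79, 2.21], [0.23, 2.52], [-1.04, 4.18], [0, 3.07], [-2.55, 2.55]. Speed limits (rad/s): [2.22, 2.22, 2.57, 3.14, 3.14, 3.14].

### API

Orientations are given as [roll, pitch, yaw] about the fixed x, y, z axes, in that order (R = Rz(yaw) Ry(pitch) Rx(roll)).
In Python, from cell import manip gives the robot as it stands. The module is installed in compiled form; this text tells all that it offers.
- The arm moves only by the shell command python3 -m creep 'ROWS' [FORCE]. ROWS is JSON, a list of rows, each a list of 3 entries, a list of its own where there are three numbers: the opening, from -1 (shut) to 1 (fully open), then the shift along the tool's x, y, z in cm, then the turn about the tool's z in units of 5 degrees (1.0 is 5 degrees). In form: [[grip, [tx, ty, tz], roll], ...]. A call has 1 to 12 rows; each row is the pose to reach, as a shift and turn from the pose commanded when the call began, along the tool's axes at that moment; what a row does not reach only later rows make up. A row lasts 1/10 s, in which the tool goes at most 50 mm and 8.59 degrees, less where a joint would pass 70% of its speed; a pose out of reach is approached as far as the arm can. A call with a gripper value outside its range is refused whole. The fingers move at their own pace and stop on an object; FORCE is the grip in N (left out, the last holds). Time passes only in rows, so rows that repeat a pose let the fingers close. It gives the time, the measured TCP pose, the force, the opening and the grip force at its end, in the units of the state.
- manip.read_state(): the state, without advancing time (a new reading comes with each control period).
- manip.camera(name): name is "scene" or "top"; returns the picture (480x640x3 uint8, red, green, blue); there is no depth.
- manip.camera_params(name): a dict with "fovy" (degrees; the focal length in pixels is half the picture's height over the tangent of half this angle, whatever the lens; pixels are square), "cx", "cy" (the principal point, pixels), "k1" (the pictures are not rectified: a ray, as slopes to the right and down, at radius r is drawn at 1 + k1 r^2 times it, then the intrinsics apply), "origin" and "attitude" of the camera in the world. Camera axes: x right, y down, z forward; pixel columns grow to the right and rows downward; lengths in mm; the calibration is good to about 2 mm. A picture is of the moment at which its call begins. camera_params takes no time and is no camera call.
- manip.sign_off(): hands the job in; it is judged then, once.
The state is a dict: "clock": time; "joints": joint angles; "qd": joint speeds; "effort": joint torques, N m; "eef_pos": TCP position; "eef_rot": TCP orientation; "wrist_force": force on the tool from outside, world axes, zero at the start; "moment": the same for the moment, N m; "finger_gap": finger opening in mm; "finger_force": force on a finger pad.
Only numpy, scipy, OpenCV 4.12 (cv2) and the standard library are available. Lean on these libraries where they do the work, as an engineer would, in place of code of your own. Each camera call takes 0.05 s, during which the arm holds its last target. There are 200 camera calls.

### The job

Pick up the culture flask with the orange cap, hold it tipped neck-up at about 30 degrees in the air for a second to send trapped air to the neck, and level it again before you set it on the aluminium inspection stage. With it flat on the plate, neck pointing away from the robot, press it gently into the corner so that its flat end bears on the short blue fence and its long side on the long blue fence at once, and finish still gripping it and pressing it there. Leave the blue-capped flask and everything else where they are.

Things in the scene. Friction and masses are not known exactly. Their poses are not given: they have to be found in the camera images.
- flask_orange: the flask to handle: closed rigid cream culture flask lying flat, orange screw cap, about 0.15 kg. Rectangular body 84 (x) x 56 (y) x 38 mm high, upright flat sides. Origin: centre of the body's underside; x along the flask towards the cap, z up. Flat end at x = -42 mm, long sides at y = +-28 mm; centre of mass about 14 mm capward of the origin. Grip from above across the 56 mm
- cap (a point): centre of the orange cap's outer end, 90 mm from the flask's origin along its x, 19 mm above its underside; the cap is 29 mm across and 21 mm long, and between it and the body are a 21 mm neck and tapered shoulders
- flask_blue: the other flask, the same in every way but with a blue cap; not to be moved. The two flasks may swap places
- stage: inspection stage, fixed to the bench: aluminium plate 200 (x) x 150 (y) mm with a white light panel, its top 14 mm above the bench. Origin: centre of its underside; x points away from the robot (turned at most 0.35 rad), y to the left, z up. Low blue fences stand along its near (-x) and left (+y) edges
- corner (a point): the inner corner where the faces of the two fences meet, at the height of the plate's top (14 mm above the bench); at (-85, +60, 14) mm in the stage's frame, with the stage's axes. The flask belongs on the +x, -y side of it: seated, the flask's axes are parallel to the stage's and its origin is at (+42, -28, 0) mm from this corner
- end_fence: the short blue fence across the near (-x) end of the plate, 112 mm long (along the stage's y), 12 mm wide, 12 mm high above the plate and rigid. Origin: centre of its underside; its working face looks to the stage's +x, 6 mm from the origin. The flask rubs on plate and fences (friction coefficient 0.5 to 0.7), so side forces felt while it is pressed down need not mean a fence is touched
- side_fence: the long blue fence along the left (+y) edge of the plate, 150 mm long (along the stage's x), 12 mm wide, 12 mm high above the plate and rigid. Origin: centre of its underside; its working face looks to the stage's -y, 6 mm from the origin. Fingertips kept 15 mm or more above the plate pass over both fences
- beaker: empty clear beaker 85 mm wide, 86 mm high, a bystander; origin at the centre of its underside
- timer: white countdown timer 56x65x60 mm, a bystander; origin at the centre of its underside
- tape: roll of tan tape 96 mm across, 25 mm high, lying flat, a bystander; origin at the centre of its underside
- marker: green and white marker pen about 140 mm long, 14 mm thick, lying on the bench beyond the flasks, a bystander; origin at the centre of its underside
Mind the look-alikes: they are no part of the job. What is shaped like the flask_orange but purple is not meant.

How it is judged (in metres and radians):
On the way, in this order (a step that is already met when the one before it is completed fails the run):
1. the orange-capped flask, gripped and clear of the bench, is tipped neck-up to 30 degrees (give or take 9) for half a second (angle between flask_orange's own x axis and vertical between 0.89 and 1.204 rad and angle between flask_orange's own y axis and vertical between 1.37 and 1.77 rad and height (world z) of flask_orange above 0.04 m and contact force between the fingers and flask_orange above 1 N), for 0.5 s.
2. still gripped in the air, the flask is level again (within 6 degrees) (angle between flask_orange's own x axis and vertical between 1.466 and 1.676 rad and angle between flask_orange's own z axis and vertical below 0.12 rad and height (world z) of flask_orange above 0.03 m and contact force between the fingers and flask_orange above 1 N), for 0.2 s.
At the end, for the whole second after the job is handed in: The orange-capped flask lies flat on the plate, parallel to the fences within 3.4 degrees and within 4 mm of its place in the corner, neck away from the short fence, pressing on each fence with more than 1 N; the fingers still grip it with more than 2 N (contact force between flask_orange and end_fence above 1 N and contact force between flask_orange and side_fence above 1 N and contact force between the fingers and flask_orange above 2 N and angle between the x axis of flask_orange and the x axis of stage, either way round below 0.06 rad and angle between flask_orange's own z axis and vertical below 0.06 rad and linear speed of flask_orange below 0.01 m/s and x of flask_orange in the frame of corner between 0.038 and 0.046 m and y of flask_orange in the frame of corner between -0.032 and -0.024 m and z of flask_orange in the frame of corner between -0.004 and 0.004 m); the arm keeps its last pose, push and grip.
It fails at once if the blue-capped flask is moved more than 30 mm (distance of flask_blue from where it was at the start of the episode above 0.03 m).
It fails at once if the beaker, timer, tape roll or marker is moved more than 30 mm (distance of any of beaker, timer, tape, marker from where it was at the start of the episode above 0.03 m).
It fails at once if the flask is rammed into a fence with more than 60 N (contact force between flask_orange and end_fence above 60 N or contact force between flask_orange and side_fence above 60 N).
It also fails if it takes over 64 s, if anything falls off the work surface, if the arm or the gripper's body presses on something with over 40 N, if the wrist force passes 120 N, or if a joint passes its speed limit or range.

## Working session

There is one attempt and no reset: what is moved stays moved. The work goes in short steps, Python scripts to look and compute and a shell command to move; the robot and the scene stay as the last step left them, time stands still between calls to the robot, and variables do not carry over. Pictures are saved under pics/ and viewed, at most 10 in all, crops included, and the job is handed in when it is done.

```bash
mkdir -p pics; python3 - <<'E'
from cell import manip
import cv2
for n in("scene","top"):
    im=manip.camera(n); cv2.imwrite(f"pics/{n}0.png",im[:,:,::-1]); print(n,manip.camera_params(n))
print(manip.read_state(), manip.tip_reach)
E
```

```text
scene {'fovy': 52.410598819783345, 'cx': 314.9283730953122, 'cy': 238.59234774356054, 'k1': -0.13173797453982153, 'origin': array([216.30562205, 753.87317884, 600.89409467]), 'attitude': array([-2.21087662, -0.00607033, -2.60303948])}
top {'fovy': 45.02102907770667, 'cx': 320.9460564018742, 'cy': 240.43186366725837, 'k1': -0.03285582144899502, 'origin': array([ 409.79034494,   73.06696041, 1292.88533391]), 'attitude': array([-2.98746170e+00, -1.14660829e-04, -1.57414097e+00])}
{'clock': 0.1, 'joints': array([-1.22561125e+00,  3.00432900e-01,  1.52151960e+00, -2.56958074e-05,
        1.32072255e+00, -6.66152060e-02]), 'qd': array([ 0.00103508, -0.00121216, -0.00207616, -0.00181695, -0.00147159,
       -0.00019836]), 'effort': array([ 8.91763120e-04, -5.32646120e+01, -3.53284550e+01,  7.09935394e-02,
        2.34411901e-02, -4.72169154e-05]), 'eef_pos': array([ 220.04929811, -503.81292251,  218.9332903 ]), 'eef_rot': array([-3.14051101e+00, -4.72159281e-05,  4.11806634e-01]), 'wrist_force': array([1.28273097, 0.2746592 , 0.6084616 ]), 'moment': array([0.01426588, 0.03106181, 0.00247288]), 'finger_force': 0.0, 'finger_gap': 94.37225116115717} 14.0
```

View pics/scene0.png

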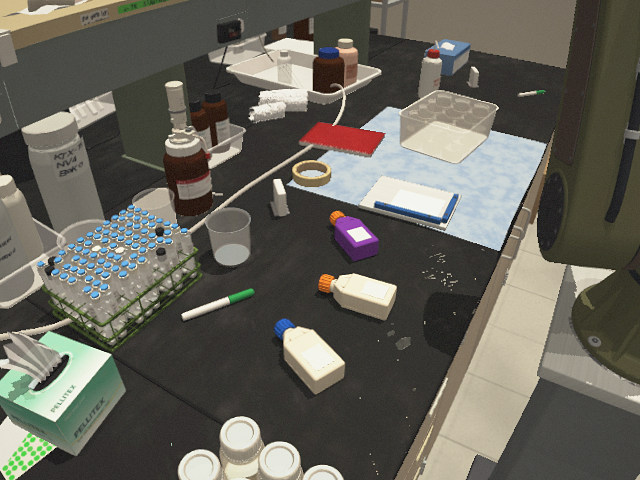

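View pics/top0.png

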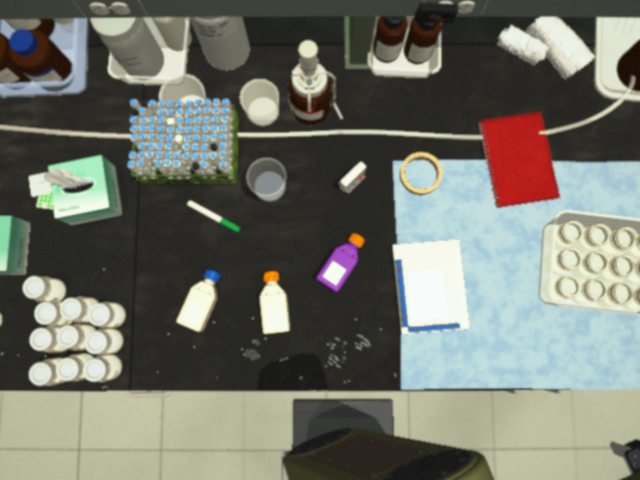

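Candidates for the target, in top-view pixels:
- cream flask with the orange cap at (274,305), which is the one I want
- cream flask with the blue cap at (198,303)
- purple flask with an orange cap at (341,265), the decoy

In the scene view these are at (358,297), (313,357) and (355,238). The stage is at top (432,285), with its fences on the left and near edges. I'll measure and make one crop.

```bash
cat > h.py <<'E'
import numpy as np, cv2
from scipy.spatial.transform import Rotation as Ro
from cell import manip
def cam(n):
    p=manip.camera_params(n); f=240/np.tan(np.radians(p['fovy']/2))
    K=np.array([[f,0,p['cx']],[0,f,p['cy']],[0,0,1]]); D=np.array([p['k1'],0,0,0.])
    return K,D,np.array(p['origin']),Ro.from_euler('xyz',p['attitude']).as_matrix()
def rays(n,px):
    K,D,o,R=cam(n); u=cv2.undistortPoints(np.float64(px).reshape(-1,1,2),K,D)[:,0]
    return o,np.c_[u,np.ones(len(u))]@R.T
def onz(n,px,z):
    o,d=rays(n,px); return (o+d*((z-o[2])/d[:,2])[:,None])[:,:2]
def proj(n,P):
    K,D,o,R=cam(n); return cv2.projectPoints((np.float64(P).reshape(-1,3)-o)@R,np.zeros(3),np.zeros(3),K,D)[0][:,0]
def tri(a,b):
    (o1,d1),(o2,d2)=rays("top",[a]),rays("scene",[b]); d1,d2=d1[0],d2[0]
    s=np.linalg.lstsq(np.c_[d1,-d2],o2-o1,rcond=None)[0]
    p,q=o1+s[0]*d1,o2+s[1]*d2; return (p+q)/2,np.linalg.norm(p-q)
def blob(im,lo,hi,near,box=70):
    m=cv2.inRange(cv2.cvtColor(im,cv2.COLOR_RGB2HSV),np.array(lo),np.array(hi))
    x,y=near; w=np.zeros_like(m); w[max(0,y-box):y+box,max(0,x-box):x+box]=255; m&=w
    n,l,s,c=cv2.connectedComponentsWithStats(m); i=1+np.argmax(s[1:,4])
    return (l==i).astype(np.uint8),c[i],s[i]
ORG=((5,150,120),(18,255,255)); CRM=((14,15,120),(40,130,255)); BLU=((100,130,40),(120,255,255))
E
cat > m.py <<'E'
from h import *
T=manip.camera("top");S=manip.camera("scene")
_,ct,st=blob(T,*ORG,(272,279),25);_,cs,ss=blob(S,*ORG,(326,285),25)
print("cap",ct,st,cs,ss,tri(ct,cs))
for nm,near in(("orange",(274,310)),("blue",(198,305))):
    m,c,s=blob(T,*CRM,near,38);q=cv2.findContours(m,0,1)[0][0][:,0]
    p=onz("top",q,19);r=cv2.minAreaRect(np.float32(p));print(nm,c,s,r,onz("top",[c],19))
m,c,s=blob(T,*BLU,(430,310),60);q=np.argwhere(m)[:,::-1];p=onz("top",q,26)
print("fence",c,s,cv2.minAreaRect(np.float32(p)))
V=cv2.resize(np.vstack([T[220:340,170:470]]),None,fx=2.6,fy=2.6,interpolation=cv2.INTER_CUBIC)[:,:,::-1]
cv2.imwrite("pics/crop1.png",V); np.save("fence.npy",p)
E
python3 m.py
```

```text
cap [270.61029412 276.        ] [263 271  16  12 136] [324.9754902  282.37745098] [318 274  16  19 204] (array([530.02338632, 184.12191656,  19.26375334]), np.float64(2.9676570827323094))
orange [273.5917782  306.78011472] [ 259  281   31   53 1046] ((461.3338317871094, 176.4154052734375), (113.76544189453125, 60.542755126953125), 6.4199299812316895) [[461.09964799 176.38785372]]
blue [198.40823635 304.09668756] [ 176  279   40   53 1117] ((468.0994567871094, 341.4626159667969), (63.234989166259766, 112.49861145019531), 67.11576080322266) [[467.32422379 341.42149928]]
fence [401.62666667 292.75333333] [398 272   8  43 150] ((490.23486328125, -103.62712097167969), (92.08507537841797, 7.781498908996582), 4.644878387451172)
```

View pics/crop1.png

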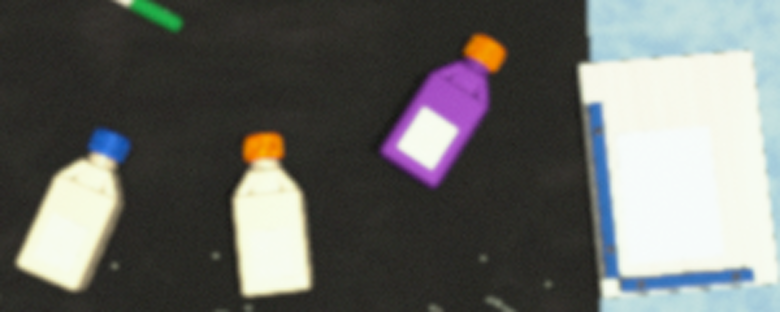

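The crop confirms the choice: the cream flask with the orange cap is at crop (265,215), top (272,303), with the blue-capped flask to its left and the purple decoy to its right. The stage's long fence is on the left and its short fence on the near side. Next I'll refine the fences.

```bash
cat > f.py <<'E'
from h import *
T=manip.camera("top")
h=cv2.cvtColor(T,cv2.COLOR_RGB2HSV)
m=cv2.inRange(h,np.array((100,110,40)),np.array((122,255,230)))
def part(x0,x1,y0,y1):
    w=np.zeros_like(m);w[y0:y1,x0:x1]=m[y0:y1,x0:x1];return onz("top",np.argwhere(w)[:,::-1],26)
a=part(392,409,258,327);b=part(411,464,318,336)
for p in(a,b):
    vx,vy,x,y=cv2.fitLine(np.float32(p),cv2.DIST_HUBER,0,.01,.01).ravel();s=(p-[x,y])@[vx,vy];t=(p-[x,y])@[-vy,vx]
    print(len(p),(vx,vy),np.degrees(np.arctan2(vy,vx)),(x,y),np.ptp(s),np.ptp(t),p[np.argmin(s)],p[np.argmax(s)])
E
python3 f.py
```

```text
256 (np.float32(0.99664575), np.float32(0.081836484)) 4.6941347 (np.float32(490.529), np.float32(-103.444016)) 142.79992037414235 9.418580739148068 [ 420.46705556 -113.66612799] [562.41149756 -97.39470906]
165 (np.float32(0.083897874), np.float32(-0.9964744)) -85.18735 (np.float32(415.62637), np.float32(-173.87495)) 103.46888693004018 8.537833196903627 [ 407.55508452 -122.02024657] [ 422.04266222 -224.63543817]
```

```bash
python3 -m creep '[[1,[51,-52.1,5],3.44],[1,[51,-52.1,5],3.44],[1,[51,-52.1,5],3.44],[1,[51,-52.1,5],3.44],[1,[51,-52.1,5],3.44],[1,[51,-52.1,5],3.44],[1,[51,-52.1,5],3.44],[1,[51,-52.1,5],3.44],[1,[51,-52.1,5],3.44],[1,[51,-52.1,5],3.44],[1,[51,-52.1,5],3.44],[1,[51,-52.1,5],3.44]]' 3
```

```text
clock: 1.45
eef_pos: [432.8, 57.3, 178.5]
eef_rot: [3.141, -0.001, 0.112]
wrist_force: [0.5, -1.4, -0.0]
finger_gap: 93.8
finger_force: 0.0
```

```bash
python3 -m creep '[[1,[5,-10,3],0],[1,[5,-10,6],0],[1,[5,-10,6],0],[1,[5,-10,6],0],[1,[5,-10,6],0],[1,[5,-10,6],0]]'
```

```text
clock: 2.05
eef_pos: [471.2, 159.3, 119.3]
eef_rot: [-3.141, -0.001, 0.111]
wrist_force: [-0.0, -0.5, 0.5]
finger_gap: 93.9
finger_force: 0.0
```

```bash
python3 -m creep '[[1,[1,-1.8,0],0],[1,[1,-1.8,3],0],[1,[1,-1.8,6],0],[1,[1,-1.8,8.5],0],[1,[1,-1.8,9.7],0],[1,[1,-1.8,9.7],0],[1,[1,-1.8,9.7],0],[-0.1,[1,-1.8,9.7],0],[-0.1,[1,-1.8,9.7],0],[-0.1,[1,-1.8,9.7],0],[-0.1,[1,-1.8,9.7],0],[-0.1,[1,-1.8,9.7],0]]' 3; python3 -m creep '[[-0.5,[0,0,0],0],[-0.5,[0,0,0],0],[-0.5,[0,0,0],0],[-0.5,[0,0,0],0]]'
```

```text
clock: 3.25
eef_pos: [479.0, 179.1, 21.6]
eef_rot: [-3.142, -0.0, 0.112]
wrist_force: [0.1, -0.3, 0.2]
finger_gap: 56.9
finger_force: 0.0
clock: 3.65
eef_pos: [479.0, 179.1, 21.5]
eef_rot: [-3.142, -0.0, 0.112]
wrist_force: [-0.7, 0.4, 4.1]
finger_gap: 55.8
finger_force: 3.0
```

```bash
python3 -m creep '[[-0.5,[-0.2,0,-0.6],0],[-0.5,[-0.5,0,-1.2],0],[-0.5,[-0.9,0,-1.8],0],[-0.5,[-1.3,0,-2.3],0],[-0.5,[-1.8,0,-2.8],0],[-0.5,[-2.3,0,-3.2],0],[-0.5,[-2.3,0,-3.2],0],[-0.5,[-2.3,0,-3.2],0]]'; python3 - <<'E'
from h import *
S=manip.camera("scene");T=manip.camera("top")
cv2.imwrite("pics/s2.png",np.hstack([cv2.resize(S[220:380,250:450],None,fx=3,fy=3),])[:,:,::-1])
_,ct,a=blob(T,*ORG,(272,279),40);_,cs,b=blob(S,*ORG,(326,275),40);print(ct,a,cs,b,tri(ct,cs))
E
```

```text
clock: 4.45
eef_pos: [456.0, 176.5, 53.5]
eef_rot: [-3.142, -0.0, 0.112]
wrist_force: [-0.2, 0.4, -1.5]
finger_gap: 55.8
finger_force: 3.0Traceback (most recent call last):
  File "<stdin>", line 4, in <module>
  File "h.py", line 22, in blob
    n,l,s,c=cv2.connectedComponentsWithStats(m); i=1+np.argmax(s[1:,4])
                                                     ~~~~~~~~~^^^^^^^^^
    return _wrapfunc(a, 'argmax', axis=axis, out=out, **kwds)
    return bound(*args, **kwds)
ValueError: attempt to get argmax of an empty sequence
```

View pics/s2.png

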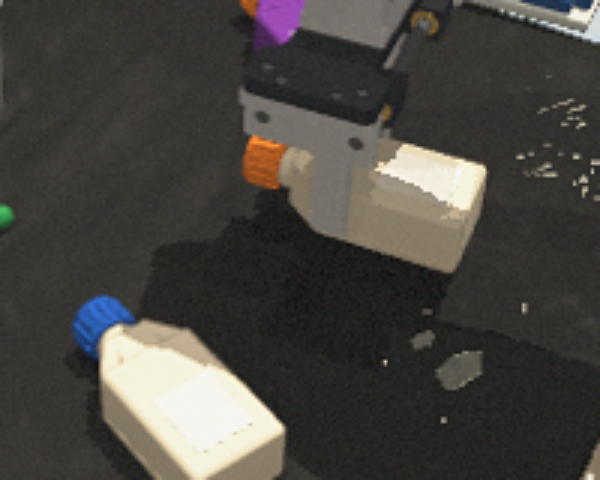

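The picture shows the flask lifted level (tail edge at crop (460,230), cap at (262,162)). It didn't pivot: the deep pads hold it even at 3 N. I'll lower it and regrip shallowly, nearer the cap, so gravity can swing the tail down. The tail touching the bench will limit the tilt.

```bash
python3 -m creep '[[-0.5,[1.2,0,1.6],0],[-0.5,[2.3,0,2.8],0],[-0.5,[2.3,0,3.2],0],[-0.5,[2.3,0,3.2],0],[0.4,[2.3,0,3.2],0],[0.4,[2.3,0,3.2],0],[0.4,[2.3,0,3.2],0],[0.4,[2.6,0,0.9],0],[0.4,[2.7,0,0.9],0],[0.4,[2.7,0,0.9],0]]'; python3 -m creep '[[-0.5,[0,0,0],0],[-0.5,[0,0,0],0],[-0.5,[0,0,0],0],[-0.5,[0,0,0],0],[-0.5,[0,0,0],0],[-0.5,[0,0,0],0],[-0.5,[-2.7,0,-3.3],0],[-0.5,[-2.7,0,-3.3],0],[-0.5,[-2.7,0,-3.3],0],[-0.5,[-2.7,0,-3.3],0],[-0.5,[-2.7,0,-3.3],0]]' 3; python3 - <<'E'
from h import *
S=manip.camera("scene")
cv2.imwrite("pics/s3.png",cv2.resize(S[220:380,250:450],None,fx=3,fy=3)[:,:,::-1])
print(manip.read_state()['moment'])
E
```

```text
clock: 5.55
eef_pos: [483.1, 179.5, 44.6]
eef_rot: [-3.141, -0.001, 0.112]
wrist_force: [0.0, -0.8, -0.5]
finger_gap: 65.8
finger_force: 0.0
clock: 6.65
eef_pos: [456.2, 176.4, 76.7]
eef_rot: [3.141, 0.001, 0.111]
wrist_force: [-0.2, -0.4, -1.2]
finger_gap: 56.0
finger_force: 3.0
[ 0.02548123  0.03244124 -0.04313432]
```

View pics/s3.png

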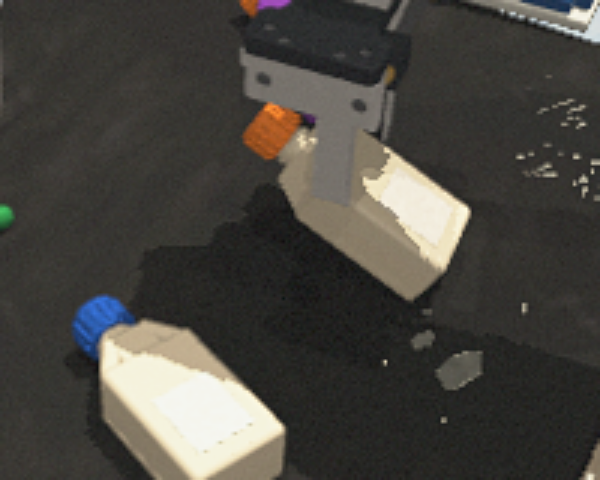

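It pivoted: the neck is up (cap at crop (272,130)) and the near bottom edge runs from (298,208) to (410,298). I'll work out the tilt by intersecting that edge's rays with the plane of the flask's left side.

```bash
cat > ang.py <<'E'
from h import *
import sys
# crop pixel pairs of a line on the flask's left side -> tilt
v=list(map(float,sys.argv[1:5])); s=manip.read_state(); y=s['eef_rot'][2]
px=np.array(v).reshape(2,2)/3+[250-1/3,220-1/3]
n=np.array([-np.sin(y),np.cos(y),0]);x=np.array([np.cos(y),np.sin(y),0])
o,d=rays("scene",px);c=s['eef_pos']+28*n
P=o+d*(((c-o)@n)/(d@n))[:,None];e=P[0]-P[1]
print(P,np.linalg.norm(e),np.degrees(np.arctan2(e[2],e@x)))
E
python3 ang.py 298 208 410 298; python3 ang.py 358 133 440 268
```

```text
[[473.15605635 206.46505763  48.23002231]
 [403.88311707 198.71082937   6.47211568]] 81.25632859878843 30.924187391200675
[[443.01748172 203.09142589 112.99057597]
 [389.79420838 197.13375447  35.92600715]] 93.84646205858017 55.20280364087353
```

The tilt is 31° and the edge length of 81 mm is plausible. Now I'll clamp hard, lift and hold.

```bash
python3 -m creep '[[-0.5,[0,0,0],0],[-0.5,[0,0,0],0],[-0.5,[0,0,0],0],[-0.5,[0,0,-1],0],[-0.5,[0,0,-2],0],[-0.5,[0,0,-3],0],[-0.5,[0,0,-4],0],[-0.5,[0,0,-5],0],[-0.5,[0,0,-5],0],[-0.5,[0,0,-5],0],[-0.5,[0,0,-5],0],[-0.5,[0,0,-5],0]]' 40; python3 - <<'E'
from h import *
S=manip.camera("scene")
cv2.imwrite("pics/s4.png",cv2.resize(S[180:380,250:450],None,fx=3,fy=3)[:,:,::-1])
E
```

```text
clock: 7.9
eef_pos: [455.9, 176.4, 127.0]
eef_rot: [3.141, 0.001, 0.112]
wrist_force: [-0.0, 0.3, -1.7]
finger_gap: 55.2
finger_force: 40.0
```

View pics/s4.png

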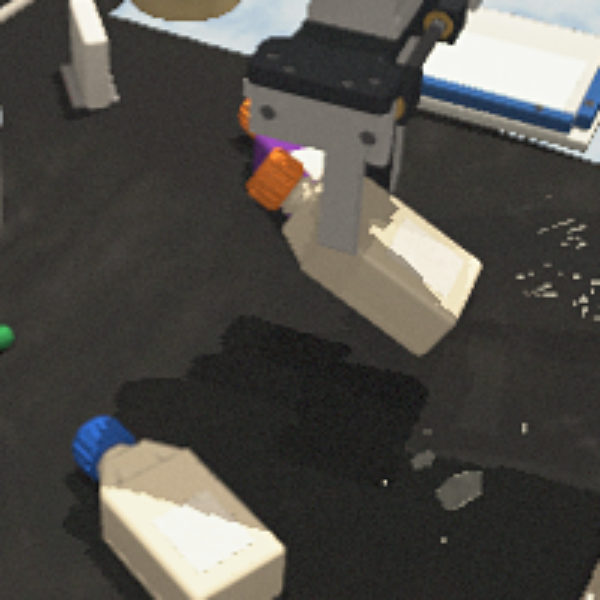

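The flask is lifted and still tilted, with its bottom edge running from crop (302,262) to (420,355). I'll check the angle and hold a while longer.

```bash
python3 ang.py 302 142 420 235; python3 -m creep '[[-0.5,[0,0,0],0],[-0.5,[0,0,0],0],[-0.5,[0,0,0],0],[-0.5,[0,0,0],0],[-0.5,[0,0,0],0],[-0.5,[0,0,0],0],[-0.5,[0,0,0],0],[-0.5,[0,0,0],0]]'
```

```text
[[473.34699819 206.52678241  96.14748638]
 [403.21722829 198.66873014  55.41786867]] 81.47904866378978 29.991956337639685
clock: 8.75
eef_pos: [456.1, 176.5, 127.4]
eef_rot: [-3.142, -0.0, 0.112]
wrist_force: [-1.4, 0.3, -1.3]
finger_gap: 55.3
finger_force: 40.0
```

```bash
python3 -m creep '[[-0.5,[0,0,2],0],[-0.5,[0,0,4],0],[-0.5,[0,0,4.8],0],[-0.5,[0,0,4.8],0],[-0.5,[0,0,4.8],0]]'; python3 -m creep '[[-0.5,[0,0,0],0],[-0.5,[0,0,0],0],[-0.5,[0.4,0,0.7],0],[-0.5,[0.9,0,1.3],0],[-0.5,[1.4,0,1.9],0],[-0.5,[1.9,0,2.5],0],[-0.5,[2.3,0,3.0],0],[-0.5,[2.7,0,3.4],0],[-0.5,[2.7,0,3.4],0],[-0.5,[2.7,0,3.4],0]]' 3;  python3 -m creep '[[0.4,[0,0,0],0],[0.4,[0,0,0],0],[0.4,[0,0,0],0],[0.4,[0,0,0],0],[0.4,[-1.5,0,0],0],[0.4,[-3,0,1],0],[0.4,[-3,0,1.5],0],[0.4,[-3,0,1.5],0]]'; python3 - <<'E'
from h import *
S=manip.camera("scene");T=manip.camera("top")
cv2.imwrite("pics/s5.png",cv2.resize(S[220:380,250:450],None,fx=3,fy=3)[:,:,::-1])
for n,I,c in(("top",T,(272,279)),("scene",S,(326,280))):
    try: print(n,blob(I,*ORG,c,30)[1:])
    except Exception as e: print(n,"none")
E
```

```text
clock: 9.25
eef_pos: [456.4, 176.6, 80.1]
eef_rot: [-3.141, -0.001, 0.112]
wrist_force: [-0.2, 0.0, -1.8]
finger_gap: 55.3
finger_force: 40.0
clock: 10.25
eef_pos: [482.8, 179.5, 45.3]
eef_rot: [3.142, 0.0, 0.112]
wrist_force: [-0.0, -1.1, -1.1]
finger_gap: 56.0
finger_force: 3.0
clock: 11.05
eef_pos: [453.3, 176.2, 30.2]
eef_rot: [3.142, 0.0, 0.112]
wrist_force: [0.4, -0.0, 0.4]
finger_gap: 65.9
finger_force: 0.0
top (array([270.87333333, 275.69333333]), array([263, 270,  16,  12, 150], dtype=int32))
scene (array([324.45588235, 281.98529412]), array([318, 274,  16,  18, 204], dtype=int32))
```

View pics/s5.png

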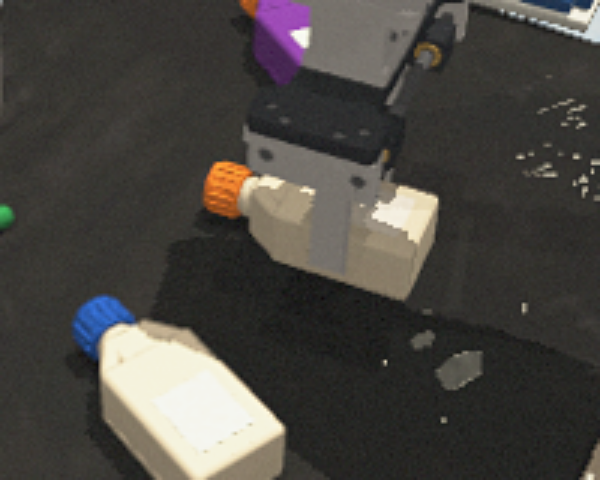

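The flask is flat on the bench again (cap at (228,190), bottom edge (278,262)–(405,298)) and the fingers straddle the middle of the body. I'll grip, lift level and hold.

```bash
python3 -m creep '[[-0.5,[0.5,0,0],0],[-0.5,[0.5,0,0],0],[-0.5,[0.5,0,0],0],[-0.5,[0.5,0,0],0],[-0.5,[0.5,0,0],0],[-0.5,[0.5,0,0],0]]' 30; python3 -m creep '[[-0.5,[0,0,-3],0],[-0.5,[0,0,-6],0],[-0.5,[0,0,-9],0],[-0.5,[0,0,-10],0],[-0.5,[0,0,-10],0],[-0.5,[0,0,-10],0],[-0.5,[0,0,-10],0],[-0.5,[0,0,-10],0],[-0.5,[0,0,-10],0]]'; python3 - <<'E'
from h import *
S=manip.camera("scene");T=manip.camera("top")
cv2.imwrite("pics/s6.png",cv2.resize(S[160:360,250:450],None,fx=3,fy=3)[:,:,::-1])
E
```

```text
clock: 11.75
eef_pos: [458.6, 176.8, 30.8]
eef_rot: [-3.141, -0.001, 0.112]
wrist_force: [4.2, 0.5, 4.8]
finger_gap: 56.4
finger_force: 30.0
clock: 12.65
eef_pos: [457.8, 176.6, 129.7]
eef_rot: [3.141, 0.001, 0.112]
wrist_force: [-0.4, -0.5, -1.3]
finger_gap: 55.7
finger_force: 30.0
```

View pics/s6.png

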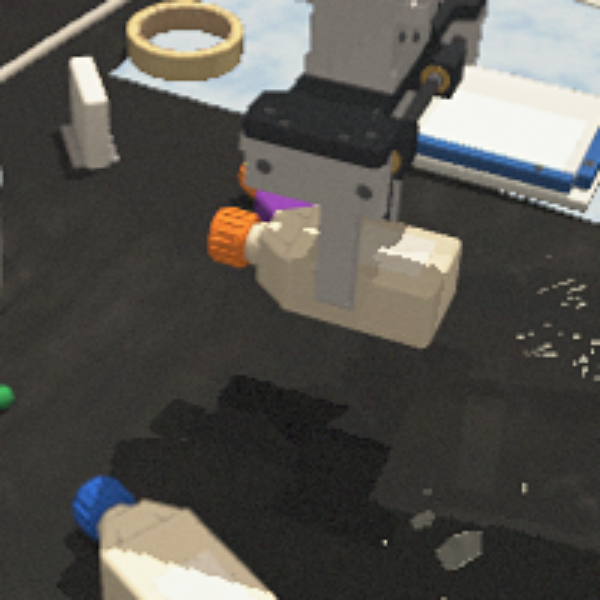

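```bash
python3 ang.py 285 128 422 167; python3 -m creep '[[-0.5,[-1.5,5,0],0.33],[-0.5,[-1.5,9,0],0.33],[-0.5,[-1.5,13,0],0.33],[-0.5,[-1.5,17,0],0.33],[-0.5,[-1.5,21,0],0.33],[-0.5,[-1.5,25,0],0.33],[-0.5,[-1.5,29,0],0.33],[-0.5,[-1.5,32.7,0],0.33],[-0.5,[-1.5,32.7,0],0.33],[-0.5,[-1.5,32.7,0],0.33],[-0.5,[-1.5,32.7,0],0.33]]'; python3 f.py
```

```text
[[483.38005878 207.68294657 102.41069867]
 [407.05569576 199.13198181 102.60664016]] 76.80212095063997 -0.1461760808687791
clock: 13.85
eef_pos: [479.5, -149.1, 130.3]
eef_rot: [-3.141, 0.0, 0.083]
wrist_force: [-0.8, 0.2, -1.8]
finger_gap: 56.1
finger_force: 30.0
93 (np.float32(0.997464), np.float32(0.071172684)) 4.0813446 (np.float32(500.6609), np.float32(-102.94584)) 142.57774788907528 9.206208806412779 [ 420.47737695 -111.49523163] [562.41149756 -97.39470906]
6 (np.float32(0.9994676), np.float32(-0.03262728)) -1.869737 (np.float32(410.768), np.float32(-122.780495)) 6.432546264772462 2.1978842904620484 [ 407.55508452 -122.02024657] [ 413.98567107 -122.18523994]
```

```bash
python3 -m creep '[[-0.5,[0,0,3],0],[-0.5,[0,0,6],0],[-0.5,[0,0,7.5],0],[-0.5,[0,0,8.1],0],[-0.5,[0,0,8.1],0],[-0.5,[0,0,8.1],0]]'; python3 -m creep '[[-0.5,[0,0,0.1],0],[-0.5,[0,0,0.2],0],[-0.5,[0,0,0.2],0],[-0.5,[0,0,0.2],0]]';python3 -m creep '[[-0.5,[0,0,0.1],0],[-0.5,[0,0,0.1],0],[-0.5,[0,0,0.1],0]]'
```

```text
clock: 14.5
eef_pos: [480.1, -149.8, 50.4]
eef_rot: [3.141, -0.001, 0.083]
wrist_force: [-0.2, -0.4, -1.3]
finger_gap: 55.7
finger_force: 30.0
clock: 14.9
eef_pos: [479.6, -150.0, 47.6]
eef_rot: [3.141, -0.0, 0.083]
wrist_force: [-0.2, -0.2, -1.5]
finger_gap: 55.8
finger_force: 30.0
clock: 15.2
eef_pos: [479.6, -150.0, 46.4]
eef_rot: [-3.142, 0.0, 0.083]
wrist_force: [1.1, 0.4, -1.3]
finger_gap: 55.7
finger_force: 30.0
```

```bash
python3 -m creep '[[-0.5,[-0.3,0,0.05],0],[-0.5,[-0.5,0,0.05],0],[-0.5,[-0.6,0,0.05],0],[-0.5,[-0.6,0,0.05],0]]'; for i in 1; do python3 -m creep '[[-0.5,[-0.1,0,0],0],[-0.5,[-0.2,0,0],0],[-0.5,[-0.2,0,0],0]]'; done; python3 -m creep '[[-0.5,[-0.1,0,0],0],[-0.5,[-0.1,0,0],0],[-0.5,[-0.1,0,0],0]]';python3 -m creep '[[-0.5,[-0.1,0,0],0],[-0.5,[-0.1,0,0],0],[-0.5,[-0.1,0,0],0]]'
```

```text
clock: 15.6
eef_pos: [473.5, -150.5, 46.0]
eef_rot: [-3.142, 0.0, 0.083]
wrist_force: [-0.3, -0.7, -1.2]
finger_gap: 55.9
finger_force: 30.0
clock: 15.9
eef_pos: [472.0, -150.6, 46.1]
eef_rot: [3.141, -0.001, 0.083]
wrist_force: [2.5, 1.0, -2.4]
finger_gap: 55.6
finger_force: 30.0
clock: 16.2
eef_pos: [471.7, -150.7, 46.4]
eef_rot: [3.141, -0.003, 0.082]
wrist_force: [8.5, 2.3, -2.8]
finger_gap: 55.6
finger_force: 30.0
clock: 16.5
eef_pos: [471.5, -150.8, 46.7]
eef_rot: [3.141, -0.005, 0.082]
wrist_force: [12.2, 3.5, -3.1]
finger_gap: 55.9
finger_force: 30.0
```

End-fence contact is clear: 12 N along +x with the tool stopped. I'll back off a little and then close on the side fence.

```bash
python3 -m creep '[[-0.5,[0.1,-0.3,0],0],[-0.5,[0.1,-0.6,0],0],[-0.5,[0.1,-0.8,0],0],[-0.5,[0.1,-0.8,0],0]]'; python3 -m creep '[[-0.5,[0,-0.1,0],0],[-0.5,[0,-0.2,0],0],[-0.5,[0,-0.2,0],0]]'; python3 -m creep '[[-0.5,[0,-0.1,0],0],[-0.5,[0,-0.1,0],0],[-0.5,[0,-0.1,0],0]]';python3 -m creep '[[-0.5,[0,-0.1,0],0],[-0.5,[0,-0.1,0],0],[-0.5,[0,-0.1,0],0]]'
```

```text
clock: 16.9
eef_pos: [471.2, -143.1, 46.6]
eef_rot: [3.14, -0.003, 0.083]
wrist_force: [6.4, -1.6, -1.3]
finger_gap: 55.6
finger_force: 30.0
clock: 17.2
eef_pos: [471.0, -141.3, 46.6]
eef_rot: [3.14, -0.003, 0.083]
wrist_force: [7.0, -3.9, -0.9]
finger_gap: 55.7
finger_force: 30.0
clock: 17.5
eef_pos: [470.9, -140.3, 46.6]
eef_rot: [3.14, -0.003, 0.083]
wrist_force: [5.5, -2.9, -1.2]
finger_gap: 56.1
finger_force: 30.0
clock: 17.8
eef_pos: [470.9, -139.4, 46.6]
eef_rot: [3.14, -0.003, 0.083]
wrist_force: [6.9, -2.3, -1.1]
finger_gap: 55.3
finger_force: 30.0
```

```bash
python3 -m creep '[[-0.5,[0,-0.1,0],0],[-0.5,[0,-0.1,0],0],[-0.5,[0,-0.1,0],0]]'; python3 -m creep '[[-0.5,[0,-0.1,0],0],[-0.5,[0,-0.1,0],0],[-0.5,[0,-0.1,0],0]]';python3 -m creep '[[-0.5,[0,-0.1,0],0],[-0.5,[0,-0.1,0],0],[-0.5,[0,-0.1,0],0]]'
```

```text
clock: 18.1
eef_pos: [470.8, -138.9, 46.7]
eef_rot: [3.139, -0.003, 0.083]
wrist_force: [6.6, -6.6, -2.0]
finger_gap: 55.4
finger_force: 30.0
clock: 18.4
eef_pos: [470.8, -138.8, 46.7]
eef_rot: [3.137, -0.004, 0.083]
wrist_force: [6.9, -15.6, -2.9]
finger_gap: 56.1
finger_force: 30.0
clock: 18.7
eef_pos: [470.8, -138.7, 46.8]
eef_rot: [3.136, -0.004, 0.083]
wrist_force: [5.4, -23.9, -4.1]
finger_gap: 55.8
finger_force: 30.0
```

Both fences are found. I'll ease off, lower onto the plate and press again gently.

```bash
python3 -m creep '[[-0.5,[0.1,0.25,0],0],[-0.5,[0.15,0.3,0],0],[-0.5,[0.15,0.3,0.1],0],[-0.5,[0.15,0.3,0.1],0],[-0.5,[0.15,0.3,0.1],0]]'; python3 -m creep '[[-0.5,[0,0,0.1],0],[-0.5,[0,0,0.1],0],[-0.5,[0,0,0.1],0]]';python3 -m creep '[[-0.5,[0,0,0.1],0],[-0.5,[0,0,0.1],0],[-0.5,[0,0,0.1],0]]'
```

```text
clock: 19.2
eef_pos: [471.2, -138.9, 45.0]
eef_rot: [3.141, -0.0, 0.083]
wrist_force: [0.0, -6.5, -1.0]
finger_gap: 55.7
finger_force: 30.0
clock: 19.5
eef_pos: [471.3, -138.9, 44.8]
eef_rot: [3.141, -0.001, 0.083]
wrist_force: [-4.5, -4.2, 13.4]
finger_gap: 55.7
finger_force: 30.0
clock: 19.8
eef_pos: [471.3, -139.0, 44.8]
eef_rot: [3.141, -0.001, 0.083]
wrist_force: [-11.5, -2.4, 28.7]
finger_gap: 55.7
finger_force: 30.0
```

```bash
python3 -m creep '[[-0.5,[0,0,-0.17],0],[-0.5,[-0.1,0,-0.17],0],[-0.5,[-0.2,-0.05,-0.17],0],[-0.5,[-0.25,-0.1,-0.17],0],[-0.5,[-0.25,-0.1,-0.17],0],[-0.5,[-0.25,-0.1,-0.17],0]]'
```

```text
clock: 20.4
eef_pos: [470.7, -138.9, 45.4]
eef_rot: [3.138, -0.006, 0.083]
wrist_force: [12.7, -9.9, -6.8]
finger_gap: 55.5
finger_force: 30.0
```

```bash
python3 -m creep '[[-0.5,[0,-0.03,0.08],0],[-0.5,[0,-0.03,0.08],0],[-0.5,[0,-0.03,0.08],0],[-0.5,[0,-0.03,0.08],0],[-0.5,[0,-0.03,0.08],0],[-0.5,[0,-0.03,0.08],0],[-0.5,[0,-0.03,0.08],0],[-0.5,[0,-0.03,0.08],0]]'; python3 - <<'E'
from h import *
S=manip.camera("scene")
cv2.imwrite("pics/s7.png",cv2.resize(S[150:250,310:480],None,fx=4,fy=4)[:,:,::-1])
s=manip.read_state();print(s['wrist_force'],s['moment'],s['finger_force'])
E
```

```text
clock: 21.2
eef_pos: [470.8, -138.8, 45.2]
eef_rot: [3.138, -0.006, 0.083]
wrist_force: [9.7, -10.8, 3.2]
finger_gap: 55.8
finger_force: 30.0
[  7.97714644 -11.44349499   4.17380975] [-2.16877123 -1.62285111 -0.26362236] 30.006930828094482
```

View pics/s7.png

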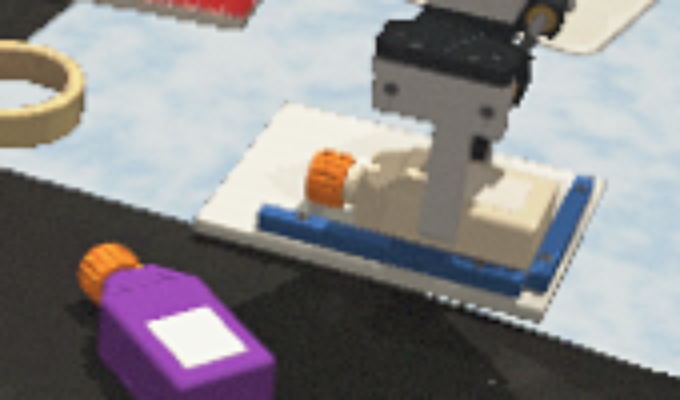

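The flask sits in the corner: the tail is at the short fence (crop (550,225)), the side is along the long fence, and the cap at (330,180) points away from the robot. I'll add a small extra push on the end fence for margin over friction.

```bash
python3 -m creep '[[-0.5,[-0.05,0,0],0],[-0.5,[-0.12,0,0],0],[-0.5,[-0.12,-0.03,0],0],[-0.5,[-0.12,-0.03,0],0],[-0.5,[-0.12,-0.03,0],0],[-0.5,[-0.12,-0.03,0],0],[-0.5,[-0.12,-0.03,0],0]]'
```

```text
clock: 21.95
eef_pos: [470.6, -138.9, 45.4]
eef_rot: [3.137, -0.009, 0.083]
wrist_force: [17.4, -12.8, -1.6]
finger_gap: 55.9
finger_force: 30.0
```

```bash
python3 -c "
from cell import manip
print(manip.sign_off())"
```

```text
the job is handed in; nothing more can be done
None
```

I handed the job in at about 22 s of the 64 s allowed: the orange-capped flask was tipped to about 30° for over a second, levelled in the air, and left gripped at 30 N in the corner, pushed with about 16 N toward the short fence and 14 N toward the long one; no verdict came back.

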